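# Vent the square-footed pressure vessel with the T-key

## Task

Open the vent of the steel pressure vessel that stands on a square foot: take the T-key out of its stand, lower it down that vessel's shaft until its socket sits fully home over the square stem at the bottom, and turn the stem a quarter turn anticlockwise, seen from above. Leave the key standing upright on the stem. Do not touch the other vessel, the one on a round foot.

Things in the scene. Friction and masses are not known exactly. Their poses are not given: they have to be found in the camera images.
- t_key: Steel T-key, 166 mm tall, 0.3 kg, upright in a cup stand 50 mm high. Origin: centre of its underside, the socket's open mouth; z up the shank, x along the crossbar. Crossbar 104 long (x), 14 thick (y), 16 high, centre at z 158; grip it mid-bar across y. Shank 14 round; below z 56 a square sleeve 38 wide (54 over corners), socket 30 square, 46 deep, sides parallel to key x and y.
- square_vessel: Steel vessel fixed to the bench, on a SQUARE foot 112x112x9. Origin: centre of underside; z up; x, y along the foot's sides. Round body 83 across, 110 high, mouth flared to 82 inside; shaft 73 wide, its floor at z 10. On the floor's centre a square brass stem 40 high: 24 wide for 22 mm, then tapering to 8 at the tip (z 50). The socket drops over it; the key then stands on the floor by itself.
- square_stem (a joint): Turn of square_vessel's stem about its upright axis, rad, positive anticlockwise from above; at 0 its flats are parallel to the vessel's x and y. Starts 0 to 0.25, stop at 2.1, light friction (0.06 N m), stays put. The socket fits at any quarter position, up to 17 degrees off, and has that much play: turn the key 90 to 105 degrees from aligned. Open beyond 0.9.
- round_vessel: The other vessel, not to be touched: same steel body, shaft and stem (110 mm high) but on a ROUND foot 116 mm across. Fixed to the bench. Origin: centre of its underside; z up.

How it is judged:
By the outcome, as a careful person would: the job done as asked, in the order asked, and still so for the second after the job is handed in, with the robot touching nothing.
It also fails if it takes over 51 s, if anything falls off the work surface, if the arm or the gripper's body presses on something with over 40 N, if the wrist force passes 120 N, or if a joint passes its speed limit or range.

## Robot

A 6-joint arm with a two-finger parallel gripper is mounted at the origin on a cart in front of the work surface, level with it; the furniture and walls round the work are solid. World frame = base frame: x ahead of the robot, y to its left, z up, the work surface at z = 0. Lengths are in m, angles in degrees, forces in N, time in s.
With the tool pointing down it reaches from about 0.375 to 0.9 m from the base axis. Payload 3.1 kg.
Tool frame: the origin (TCP) lies at the very end of the fingers, on their centre line; the grasp point (between the pads) lies 19 mm behind it (bot.tcp_to_grasp is the distance from the TCP to the grasp point, in m); z points along the fingers, y is the direction in which the jaws open and shut (so a half turn about z gives the same grasp; the last joint's range is limited). The gripper opens to 87 mm and grips with 3 to 60 N. Pads are 19 mm wide; open, the fingers measure 117 mm over their backs; the gripper's body (75 mm by 190 mm) begins 51 mm behind the grasp point.
Start: joints at [52.913, 30.224, 82.088, -0, 67.689, -10.227], TCP at [0.282, 0.558, 0.201] pointing down, gripper open.
Joint ranges: [-176.69, 176.69], [-43.24, 126.21], [12.49, 139.97], [-82, 262], [0, 151.66], [-163.58, 163.58]. Speed limits (degrees/s): [159.86, 159.86, 180, 180, 180, 180].

## Interface

Orientations are given as a 3x3 rotation matrix whose columns are the frame's x, y, z axes.
In Python, from rig import telemetry, eyes, order, bot gives the robot as it stands. The module is installed in compiled form; this text tells all that it offers.
- The arm moves only by the tool servo_tool, never from a script. Its argument "targets" is a list of rows, each a list of 2 entries, a list of its own where there are three numbers: the shift along the tool's x, y, z in m, then the turn, a rotation vector about the tool's x, y, z in rad. In form: [[[tx, ty, tz], [wx, wy, wz]], ...]. A call has 1 to 12 rows; each row is the pose to reach, as a shift and turn from the pose commanded when the call began, along the tool's axes at that moment; what a row does not reach only later rows make up. A row lasts 1/8 s, in which the tool goes at most 62.5 mm and 10.7 degrees, less where a joint would pass 70% of its speed; a pose out of reach is approached as far as the arm can. A call with a gripper value outside its range is refused whole. "gripper" is the finger opening in m, from 0 to 0.087, set as the call begins (left out, the last holds). The fingers move at their own pace and stop on an object; the grip force is fixed at half the most. Time passes only in rows, so rows that repeat a pose let the fingers close. It gives the time, the measured TCP pose, the force and the opening at its end, in the units of the state.
- telemetry.read_state(): the state, without advancing time (a new reading comes with each control period).
- eyes.capture(name): name is "scene" or "top" or "wrist"; returns a dict with "pixels" (420x560x3 uint8, blue, green, red), "intrinsics" (3x3 intrinsics, pixels), "extrinsics" (4x4, takes a point from camera to world coordinates); the wrist camera has in their place "T_tool_cam" (4x4, takes a point from camera to tool coordinates, whose origin is the TCP and whose axes are the flange's). Camera axes: x right, y down, z forward; pixel columns grow to the right and rows downward; lengths in m; the calibration is good to about 2 mm. A picture is of the moment at which its call begins: read the wrist's pose just before it. There is no depth.
- order.hand_in(): hands the job in, once; it reports no verdict.
The state is a dict: "time_s": time; "joint_positions": joint angles; "qvel": joint speeds; "tau": joint torques, N m; "position": TCP position; "tcp_rot": TCP orientation; "force": force on the tool from outside, world axes, zero at the start; "moment": the same for the moment, N m; "opening": opening from 0.0 (shut) to 1.0 (fully open).
Only numpy, scipy, OpenCV 4.12 (cv2) and the standard library are available. Lean on these libraries where they do the work, as an engineer would, in place of code of your own. Each camera call takes 0.05 s, during which the arm holds its last target. There are 200 camera calls.

## Working session

There is one attempt and no reset: what is moved stays moved. The work goes in short steps, Python scripts to look and compute and a tool call to move; the robot and the scene stay as the last step left them, time stands still between calls to the robot, and variables do not carry over. Pictures are saved under pics/ and viewed, about 8 in all and at most 12, crops included, and the job is handed in when it is done.

Besides the shell and the picture viewer there is one more tool, called after "Request:" by a JSON object that holds its "fn" and its "kwargs". servo_tool: Moves the arm, as the interface text tells. Its arguments: {"type":"object","properties":{"targets":{"type":"array","items":{"type":"array"}},"gripper":{"type":"number"}},"required":["targets"]}

```bash
mkdir -p pics
python3 - <<'E'
from rig import telemetry, eyes
import cv2, numpy as np
s=telemetry.read_state(); print(s)
for n in ("scene","top"):
    c=eyes.capture(n); cv2.imwrite(f"pics/{n}0.png",c["pixels"]); np.savez(f"pics/{n}0.npz",K=c["intrinsics"],E=c["extrinsics"])
    print(n,c["intrinsics"].tolist(),np.round(c["extrinsics"],4).tolist())
a=cv2.imread("pics/scene0.png");
E
```

```text
{'time_s': 0.0, 'joint_positions': array([ 5.29120221e+01,  3.02780740e+01,  8.21539370e+01, -1.69922167e-03,
        6.76908164e+01, -1.02245009e+01]), 'qvel': array([ 0.03934024, -0.01955696,  0.02844959, -0.11378104,  0.0022453 ,
        0.03276121]), 'tau': array([-1.16114581e-03, -4.40035701e+01, -1.76591563e+01,  6.32981001e-02,
        5.83071692e-02, -1.47507076e-04]), 'position': array([0.2819025 , 0.55695685, 0.19999486]), 'tcp_rot': array([[-8.92090627e-01,  4.51854731e-01, -1.27087645e-03],
       [ 4.51856380e-01,  8.92089026e-01, -1.72663097e-03],
       [ 3.53548561e-04, -2.11456494e-03, -9.99997702e-01]]), 'force': array([ 0.67189076,  1.31087898, -0.20986441]), 'moment': array([-0.00817953, -0.03081691, -0.02182481]), 'opening': 0.9974364298242145}
scene [[404.5570355224119, 0.0, 288.5828439272532], [0.0, 404.5570355224119, 208.55915980661214], [0.0, 0.0, 1.0]] [[0.3638, -0.7974, 0.4814, 0.0661], [-0.9315, -0.3099, 0.1906, -0.0251], [-0.0028, -0.5177, -0.8555, 0.9016], [0.0, 0.0, 0.0, 1.0]]
top [[459.36112443147675, 0.0, 276.6598400474469], [0.0, 459.36112443147675, 212.88321473205514], [0.0, 0.0, 1.0]] [[0.0299, -0.9921, 0.1219, 0.4251], [-0.9995, -0.0286, 0.0129, 0.1769], [-0.0093, -0.1222, -0.9925, 1.0224], [0.0, 0.0, 0.0, 1.0]]
```

View pics/scene0.png

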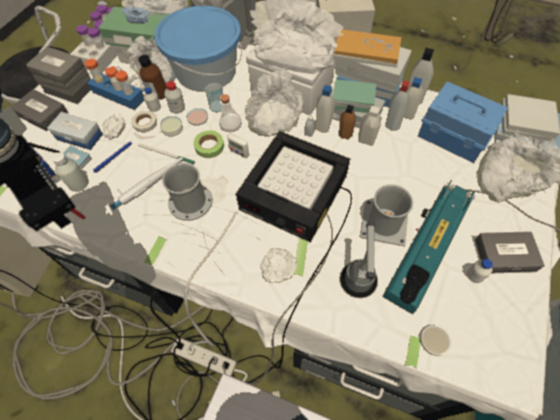

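View pics/top0.png

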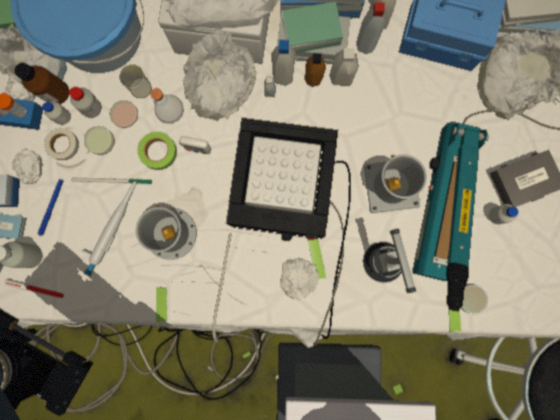

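The top view shows the round-foot vessel at (165,232), the square-foot one at (395,183), and the key in its stand with the crossbar at about (402,260). Next I'll enlarge these areas.

Run:
```python
import cv2, numpy as np
a=cv2.imread("pics/top0.png")[140:300,350:450]; b=cv2.imread("pics/scene0.png")[170:310,330:430]
A=cv2.resize(a,None,fx=3.7,fy=3.7,interpolation=cv2.INTER_CUBIC); B=cv2.resize(b,None,fx=4,fy=4,interpolation=cv2.INTER_CUBIC)
def grid(I,f,x0,y0):
    for u in range(x0,x0+100,10):
        cv2.putText(I,str(u),(int((u-x0+.5)*f-f/2),8),0,.3,(0,0,255),1); cv2.line(I,(int((u-x0+.5)*f),10),(int((u-x0+.5)*f),I.shape[0]),(0,0,255) if 0 else (160,160,255),1)
    for v in range(y0,y0+int(I.shape[0]/f),10):
        cv2.putText(I,str(v),(0,int((v-y0+.5)*f)),0,.3,(0,0,255),1); cv2.line(I,(20,int((v-y0+.5)*f)),(I.shape[1],int((v-y0+.5)*f)),(160,160,255),1)
grid(A,3.7,350,140);grid(B,4,330,170)
h=max(A.shape[0],B.shape[0]);P=lambda I:cv2.copyMakeBorder(I,0,h-I.shape[0],0,0,0)
cv2.imwrite("pics/crop1.png",np.hstack([P(A),P(B)]))
```

```text
(no output)
```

View pics/crop1.png

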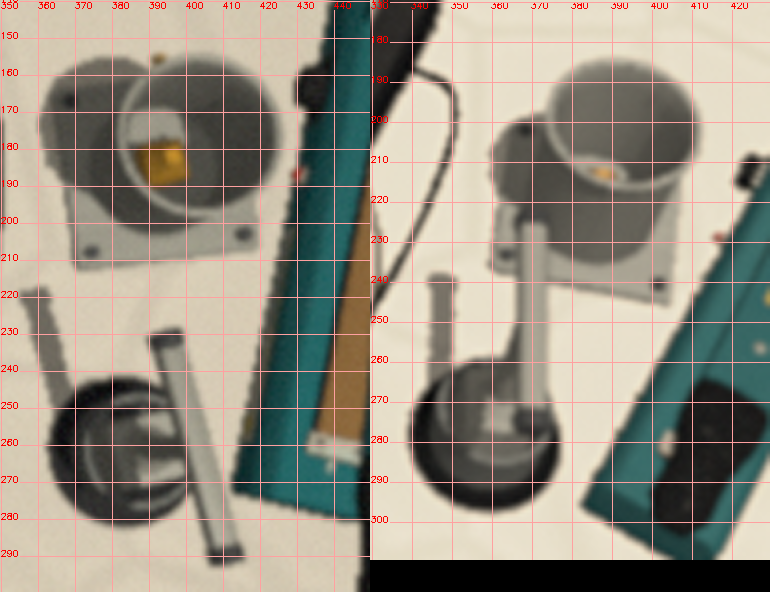

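```bash
cat > h.py <<'E'
import numpy as np
D={n:np.load(f"pics/{n}0.npz") for n in("top","scene")}
def pt(n,u,v,z):
    K,E=D[n]["K"],D[n]["E"]; d=E[:3,:3]@np.linalg.solve(K,[u,v,1.]); o=E[:3,3]; return (o+d*(z-o[2])/d[2])
def T(x,y,z): return pt("top",350+x/3.7-.5,140+y/3.7-.5,z)
def S(x,y,z): return pt("scene",330+(x-370)/4-.5,170+y/4-.5,z)
E
python3 - <<'E'
from h import *
np.set_printoptions(precision=4,suppress=True)
print("rim T",T(201,135,.11)," S",S(625,123,.11))
print("foot T",T(76,270,.009),T(258,248,.009)," S",S(488,272,.009),S(668,305,.009))
a,b=T(166,333,.166),T(226,560,.162); print("bar T",a,b,(a+b)/2,np.linalg.norm(a-b))
a,b=S(534,224,.166),S(532,410,.166); print("bar S",a,b,(a+b)/2,np.linalg.norm(a-b))
print("stand T",T(125,452,.03),S(485,435,.03))
print("stem tip T",T(172,155,.05),S(605,173,.05))
E
```

```text
rim T [ 0.6194 -0.0653  0.11  ]  S [ 0.6202 -0.0664  0.11  ]
foot T [ 0.5564 -0.0171  0.009 ] [ 0.5728 -0.126   0.009 ]  S [ 0.5535 -0.0189  0.009 ] [ 0.5715 -0.1275  0.009 ]
bar T [ 0.5053 -0.0325  0.166 ] [ 0.3931 -0.0631  0.162 ] [ 0.4492 -0.0478  0.164 ] 0.11644907594529803
bar S [ 0.5032 -0.0344  0.166 ] [ 0.4032 -0.0609  0.166 ] [ 0.4532 -0.0476  0.166 ] 0.10347907407583028
stand T [ 0.4482 -0.0419  0.03  ] [ 0.4411 -0.0466  0.03  ]
stem tip T [ 0.6199 -0.0644  0.05  ] [ 0.6223 -0.0668  0.05  ]
```

The square vessel is at about (0.620, -0.066) with yaw about 9°. The key is at about (0.452, -0.048) with its bar yaw about 15°. I'll raise the tool and move above the key, with tool y at yaw -75° so the last joint has room to turn anticlockwise.

Request:
{"fn": "servo_tool", "kwargs": {"targets": [[[0,0,-0.03],[0,0,0]],[[0,0,-0.08],[0,0,0.05]],[[-0.02,-0.02,-0.12],[0,0,0.2]],[[-0.06,-0.065,-0.12],[0,0,0.37]],[[-0.1,-0.11,-0.12],[0,0,0.54]],[[-0.14,-0.155,-0.12],[0,0,0.71]],[[-0.18,-0.2,-0.12],[0,0,0.88]],[[-0.22,-0.245,-0.12],[0,0,1.05]],[[-0.26,-0.29,-0.12],[0,0,1.22]],[[-0.3,-0.33,-0.12],[0,0,1.39]],[[-0.34,-0.37,-0.12],[0,0,1.56]],[[-0.36,-0.39,-0.12],[0,0,1.66]]]}}

```text
time_s: 1.6
position: [0.4277, 0.0444, 0.3208]
tcp_rot: [[0.535, 0.845, -0.0], [0.845, -0.535, -0.0], [-0.0, 0.0, -1.0]]
force: [0.7, 0.3, -1.0]
opening: 1.001
```

```bash
cat >> h.py <<'E'
def move(s,p,yaw):
    "shift and turn in tool axes from the state s to a tool-down pose at p, tool y at yaw (deg)"
    from scipy.spatial.transform import Rotation as Ro
    c,t=np.cos(np.radians(yaw)),np.sin(np.radians(yaw)); R1=np.array([[-t,c,0],[c,t,0],[0,0,-1.]]); R=s["tcp_rot"]
    return np.round(R.T@(np.array(p)-s["position"]),4), np.round(Ro.from_matrix(R.T@R1).as_rotvec(),4)
def show(s): print(s["time_s"],np.round(s["position"],4),"yaw",np.round(np.degrees(np.arctan2(s["tcp_rot"][1,1],s["tcp_rot"][0,1])),2),"F",np.round(s["force"],1),"op",round(s["opening"],3),"q",np.round(s["joint_positions"],1))
E
python3 -c "
from h import *; from rig import telemetry
s=telemetry.read_state(); show(s); print(move(s,[.452,-.048,.32],-75))"
```

```text
1.6 [0.4277 0.0444 0.3208] yaw -32.36 F [ 0.7  0.3 -1. ] op 1.001 q [-9.   6.5 98.4 -0.  75.2 23.4]
(array([-0.0651,  0.07  ,  0.0008]), array([2.000e-04, 4.000e-04, 7.442e-01]))
```

Request:
{"fn": "servo_tool", "kwargs": {"targets": [[[-0.01,0.01,0],[0,0,0.15]],[[-0.03,0.03,0],[0,0,0.3]],[[-0.05,0.05,0],[0,0,0.45]],[[-0.06,0.065,0],[0,0,0.6]],[[-0.065,0.07,0.001],[0,0,0.7]],[[-0.065,0.07,0.001],[0,0,0.744]],[[-0.065,0.07,0.001],[0,0,0.744]]]}}

```text
time_s: 2.48
position: [0.4519, -0.0452, 0.3195]
tcp_rot: [[0.964, 0.266, -0.001], [0.266, -0.964, 0.0], [-0.001, -0.001, -1.0]]
force: [-0.1, -0.1, -0.2]
opening: 0.994
```

Run:
```python
from h import *; from rig import telemetry,eyes
import cv2
s=telemetry.read_state(); show(s); c=eyes.capture("wrist"); T=c["T_tool_cam"]; K=c["intrinsics"]
W=np.eye(4); W[:3,:3]=s["tcp_rot"]; W[:3,3]=s["position"]; E=W@T
np.savez("pics/wrist0.npz",K=K,E=E); print(np.round(T,3).tolist(),np.round(K,1).tolist())
cv2.imwrite("pics/wrist0.png",c["pixels"])
for p in ([.452,-.048,.166],[.452,-.048,.05],[.62,-.066,.11]):
    q=np.linalg.inv(E)@[*p,1]; q=K@q[:3]; print(q[:2]/q[2])
```

```text
2.475 [ 0.4519 -0.0452  0.3195] yaw -74.58 F [-0.1 -0.1 -0.2] op 0.994 q [-19.9   8.8  95.7  -0.   75.5  54.7]
[[0.001, -0.957, -0.29, 0.081], [1.0, 0.001, 0.0, -0.001], [-0.0, -0.29, 0.957, -0.183], [0.0, 0.0, 0.0, 1.0]] [[349.3, 0.0, 280.6], [0.0, 349.3, 207.6], [0.0, 0.0, 1.0]]
[284.05555302 187.53080279]
[283.2571547  166.64958584]
[345.36418411  23.46848073]
```

View pics/wrist0.png

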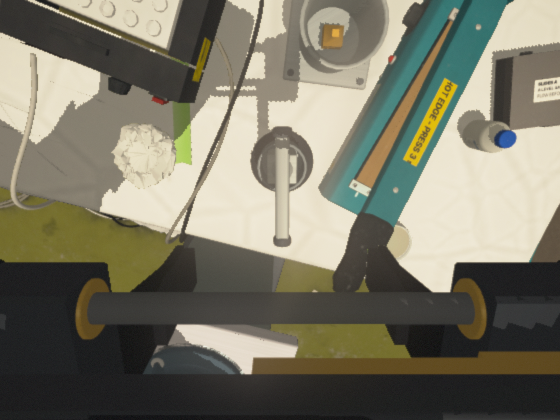

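The key bar runs from about (282,128) to (282,243), near vertical, so the tool is aligned with it. The stem shows at (331,36). An enlarged crop will settle the bar, the stem and the foot edge.

Run:
```python
import cv2, numpy as np
I=cv2.imread("pics/wrist0.png"); f=6
a=cv2.resize(I[110:255,250:315],None,fx=4,fy=4,interpolation=2)
b=cv2.resize(I[0:95,280:365],None,fx=6,fy=6,interpolation=2)
for A,f,x0,y0 in((a,4,250,110),(b,6,280,0)):
    for u in range(0,A.shape[1],10*f): cv2.line(A,(u+f//2,0),(u+f//2,A.shape[0]),(170,170,255),1); cv2.putText(A,str(x0+u//f),(u,8),0,.3,(0,0,255),1)
    for v in range(0,A.shape[0],10*f): cv2.line(A,(0,v+f//2),(A.shape[1],v+f//2),(170,170,255),1); cv2.putText(A,str(y0+v//f),(0,v),0,.3,(0,0,255),1)
h=max(a.shape[0],b.shape[0]);P=lambda I:cv2.copyMakeBorder(I,0,h-I.shape[0],0,0,0)
cv2.imwrite("pics/crop2.png",np.hstack([P(a),P(b)]))
```

```text
(no output)
```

View pics/crop2.png

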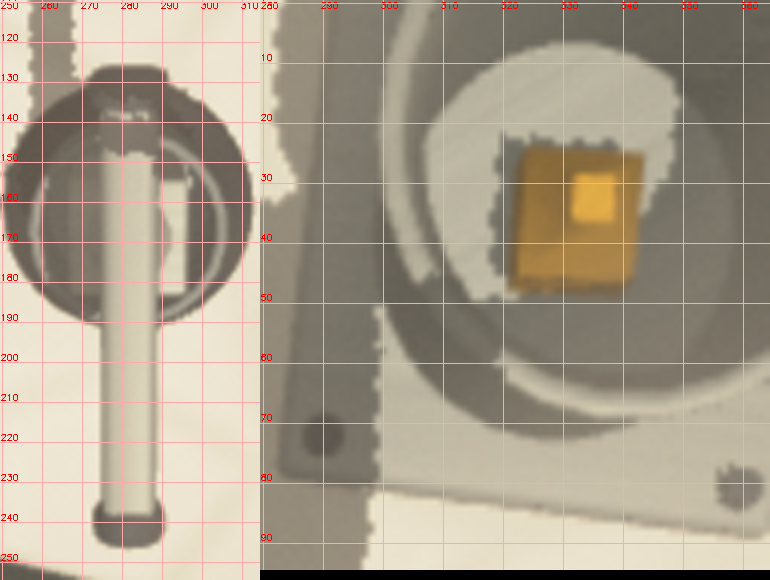

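```bash
cat >> h.py <<'E'
def px(n,u,v,z):
    d=np.load(f"pics/{n}.npz"); K,E=d["K"],d["E"]; r=E[:3,:3]@np.linalg.solve(K,[u,v,1.]); o=E[:3,3]; return o+r*(z-o[2])/r[2]
def yaw(a,b): d=b-a; return np.degrees(np.arctan2(d[1],d[0]))
E
python3 - <<'E'
from h import *
np.set_printoptions(precision=4,suppress=True)
w=lambda u,v,z:px("wrist0",u,v,z)
for v0,v1 in((126,246),(147,238),(131,240)):
    a,b=w(281.3,v1-.5,.166),w(281.3,v0-.5,.166); print("bar",a,b,(a+b)/2,np.linalg.norm(a-b),yaw(a,b))
print("bar edges yaw",yaw(w(274.5,235,.166),w(275.2,150,.166)),yaw(w(287.5,235,.166),w(288,150,.166)))
print("foot",w(283,79,.009),w(365,89.5,.009),yaw(w(283,79,.009),w(365,89.5,.009))+90, "left",yaw(w(283,79,.009),w(290,15,.009)))
print("stem",yaw(w(321.5,46,.032),w(323.5,25,.032)),yaw(w(341.5,46,.032),w(343.5,26,.032)),yaw(w(321.5,46,.032),w(341.5,46,.032))+90)
print("tip",w(335.2,32.3,.05),yaw(w(338.5,36,.05),w(339.5,29,.05)),yaw(w(332,37,.05),w(338.5,37,.05))+90)
print("stem c",(w(321.5,46,.032)+w(343.5,26,.032))/2)
E
```

```text
bar [ 0.3915 -0.0619  0.166 ] [ 0.509  -0.0294  0.166 ] [ 0.4503 -0.0457  0.166 ] 0.12192037269055511 15.496393990530903
bar [ 0.4001 -0.0596  0.166 ] [ 0.4901 -0.0346  0.166 ] [ 0.4451 -0.0471  0.166 ] 0.09338688349558225 15.496393990530903
bar [ 0.398  -0.0601  0.166 ] [ 0.5046 -0.0306  0.166 ] [ 0.4513 -0.0454  0.166 ] 0.11059905874449183 15.496393990530898
bar edges yaw 14.731768131974151 15.476874614459275
foot [ 0.5581 -0.0183  0.009 ] [ 0.5746 -0.1277  0.009 ] 8.598908919916084 left 8.939051229950293
stem 11.463205047293632 12.115462128383731 15.458455295947715
tip [ 0.6218 -0.064   0.05  ] 9.245779740250827 15.457840240732153
stem c [ 0.6205 -0.0637  0.032 ]
```

Stem yaw is about 12–14° and bar yaw about 15°, so the key needs no turn before it goes in. I'll descend over the bar now.

Request:
{"fn": "servo_tool", "kwargs": {"targets": [[[0,0,0.01],[0,0,0]],[[0,0,0.04],[0,0,0]],[[0,0,0.08],[0,0,0]],[[0,0,0.11],[0,0,0]],[[0,0,0.12],[0,0,0]],[[0,0,0.12],[0,0,0]],[[0,0,0.12],[0,0,0]]], "gripper": 0.055}}

```text
time_s: 3.4
position: [0.4533, -0.0455, 0.201]
tcp_rot: [[0.964, 0.266, 0.002], [0.266, -0.964, -0.001], [0.002, 0.001, -1.0]]
force: [0.5, 0.1, 0.3]
opening: 0.632
```

```bash
python3 -c "
from h import *; from rig import telemetry
s=telemetry.read_state(); show(s); print(move(s,[.4512,-.0458,.141],-74.8))"
```

```text
3.4 [ 0.4533 -0.0455  0.201 ] yaw -74.59 F [0.5 0.1 0.3] op 0.632 q [-19.8  17.2 105.6  -0.   57.1  54.7]
(array([-0.0022, -0.0004,  0.06  ]), array([ 0.0015, -0.0021,  0.0037]))
```

Request:
{"fn": "servo_tool", "kwargs": {"targets": [[[-0.001,0,0.01],[0,0,0]],[[-0.002,0,0.025],[0,0,0]],[[-0.002,0,0.04],[0,0,0]],[[-0.002,0,0.052],[0,0,0.004]],[[-0.002,0,0.06],[0,0,0.004]],[[-0.002,0,0.06],[0,0,0.004]],[[-0.002,0,0.06],[0,0,0.004]]]}}

```text
time_s: 4.28
position: [0.4507, -0.0458, 0.1402]
tcp_rot: [[0.965, 0.262, 0.001], [0.262, -0.965, -0.0], [0.001, 0.0, -1.0]]
force: [0.5, -0.2, -0.9]
opening: 0.632
```

Request:
{"fn": "servo_tool", "kwargs": {"targets": [[[0,0,0],[0,0,0]],[[0,0,0],[0,0,0]],[[0,0,0],[0,0,0]],[[0,0,0],[0,0,0]],[[0,0,0],[0,0,0]],[[0,0,0],[0,0,0]]], "gripper": 0.0}}

```text
time_s: 5.03
position: [0.4504, -0.0459, 0.14]
tcp_rot: [[0.965, 0.262, 0.0], [0.262, -0.965, -0.0], [0.0, 0.0, -1.0]]
force: [-0.7, -1.5, -0.2]
opening: 0.158
```

Run:
```python
from h import *; from rig import telemetry,eyes
import cv2
s=telemetry.read_state(); show(s)
a=eyes.capture("scene")["pixels"][150:320,300:450]; b=eyes.capture("wrist")["pixels"]
cv2.imwrite("pics/grasp.png",np.hstack([cv2.resize(a,(370,420),interpolation=2),b[:,70:500]]))
```

```text
5.025 [ 0.4504 -0.0459  0.14  ] yaw -74.82 F [-0.7 -1.5 -0.2] op 0.158 q [-20.   22.8 109.8  -0.   47.4  54.8]
```

View pics/grasp.png

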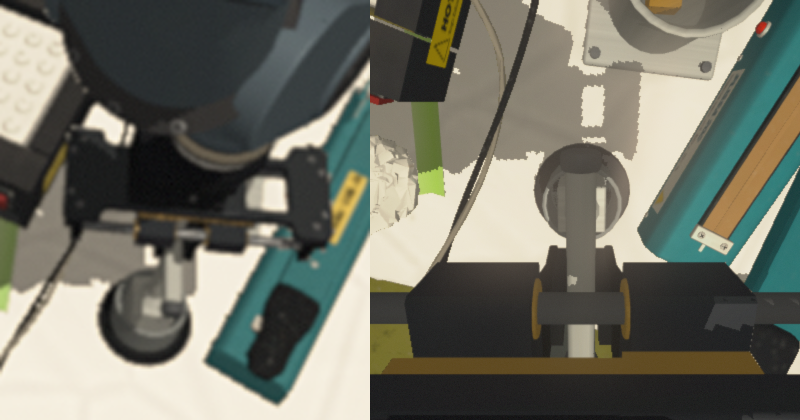

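The jaws are closed on the bar: the opening reads 13.7 mm and the picture shows the bar between the pads. Next I'll lift.

Request:
{"fn": "servo_tool", "kwargs": {"targets": [[[0,0,-0.005],[0,0,0]],[[0,0,-0.015],[0,0,0]],[[0,0,-0.03],[0,0,0]],[[0,0,-0.05],[0,0,0]],[[0,0,-0.07],[0,0,0]],[[0,0,-0.09],[0,0,0]],[[0,0,-0.11],[0,0,0]],[[0,0,-0.13],[0,0,0]],[[0,0,-0.145],[0,0,0]],[[0,0,-0.15],[0,0,0]],[[0,0,-0.15],[0,0,0]],[[0,0,-0.15],[0,0,0]]]}}

```text
time_s: 6.62
position: [0.4497, -0.0455, 0.2893]
tcp_rot: [[0.965, 0.262, -0.002], [0.262, -0.965, 0.001], [-0.001, -0.001, -1.0]]
force: [0.1, 0.2, -2.9]
opening: 0.153
```

Run:
```python
from h import *; from rig import telemetry,eyes
import cv2
s=telemetry.read_state(); show(s)
c=eyes.capture("top");a=c["pixels"]; c2=eyes.capture("scene"); b=c2["pixels"]
cv2.imwrite("pics/lift.png",np.hstack([cv2.resize(a[130:330,340:460],(360,600),interpolation=2),cv2.resize(b[130:330,300:440],(420,600),interpolation=2)]))
print(move(s,[.6208,-.0655,.291],-77))
```

```text
6.625 [ 0.4497 -0.0455  0.2893] yaw -74.83 F [ 0.1  0.2 -2.9] op 0.153 q [-20.   10.4  98.7   0.   71.   54.8]
(array([ 0.1599,  0.0641, -0.002 ]), array([-0.0009,  0.0014,  0.0379]))
```

View pics/lift.png

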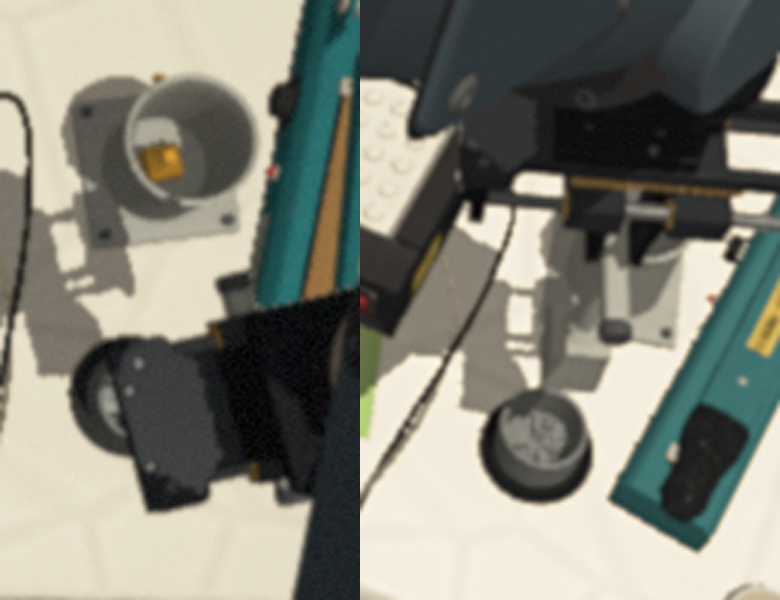

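The key is lifted clear and the stand is empty. I'll carry it to above the square vessel.

Request:
{"fn": "servo_tool", "kwargs": {"targets": [[[0.005,0.002,0],[0,0,0]],[[0.015,0.006,0],[0,0,0]],[[0.035,0.014,-0.001],[0,0,0]],[[0.06,0.024,-0.001],[0,0,0.01]],[[0.085,0.034,-0.001],[0,0,0.02]],[[0.11,0.044,-0.001],[0,0,0.02]],[[0.132,0.052,-0.001],[0,0,0.02]],[[0.148,0.058,-0.001],[0,0,0.02]],[[0.157,0.062,-0.001],[0,0,0.02]],[[0.16,0.0633,-0.001],[0,0,0.02]],[[0.16,0.0633,-0.001],[0,0,0.02]],[[0.16,0.0633,-0.001],[0,0,0.02]]]}}

```text
time_s: 8.22
position: [0.6208, -0.0648, 0.291]
tcp_rot: [[0.97, 0.242, -0.0], [0.242, -0.97, 0.0], [-0.0, -0.0, -1.0]]
force: [0.2, -0.5, -2.6]
opening: 0.159
```

Run:
```python
from h import *; from rig import telemetry,eyes
import cv2
s=telemetry.read_state(); show(s)
c=eyes.capture("wrist"); a=c["pixels"]; b=eyes.capture("scene")["pixels"]
W=np.eye(4); W[:3,:3]=s["tcp_rot"]; W[:3,3]=s["position"]; np.savez("pics/wrist1.npz",K=c["intrinsics"],E=W@c["T_tool_cam"])
cv2.imwrite("pics/over.png",np.hstack([cv2.resize(a[60:310,200:360],(384,600),interpolation=2),cv2.resize(b[130:310,320:440],(400,600),interpolation=2)]))
cv2.imwrite("pics/wrist1.png",a); cv2.imwrite("pics/scene1.png",b)
```

```text
8.225 [ 0.6208 -0.0648  0.291 ] yaw -75.98 F [ 0.2 -0.5 -2.6] op 0.159 q [-16.2  25.4  75.7  -0.   78.9  59.8]
```

View pics/over.png

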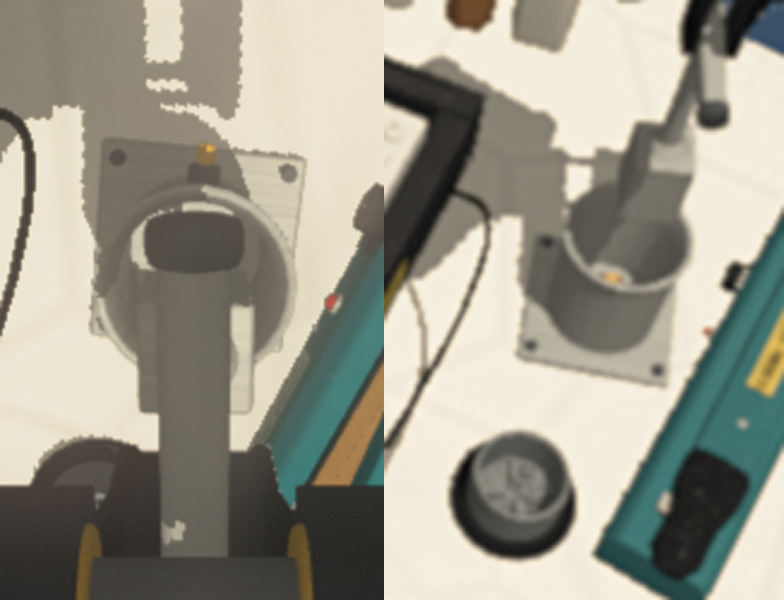

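Run:
```python
from h import *
d=np.load("pics/wrist1.npz"); x=np.array([.970,.242,0]);y=np.array([.242,-.970,0]);p0=np.array([.6208,-.0648,.291])
for z in(.207,.213):
    l,r=px("wrist1",256.6,229.8,z)-p0,px("wrist1",304.9,229.8,z)-p0
    print(z,"tool x",l@x,"tool y",l@y,r@y, "width",(r-l)@y, "mid",(r+l)@y/2)
# cap end +x and rim
for n,u,v,z in(("cap far +x",281,148,.322),("cap far +x",281,148,.302)): print(n,(px("wrist1",u,v,z)-p0)@x)
```

```text
0.207 tool x -0.01925977740490907 tool y -0.020181015102570917 0.019175256988559968 width 0.039356272091130885 mid -0.0005028790570054744
0.213 tool x -0.01701774703415495 tool y -0.019744123727423683 0.018728519841230157 width 0.03847264356865384 mid -0.0005078019430967616
cap far +x 0.06144935021491226
cap far +x 0.05893358664320193
```

The sleeve is centred on the TCP within about 2 mm. I'll lower into the shaft to just above the stem tip.

Request:
{"fn": "servo_tool", "kwargs": {"targets": [[[-0.0005,0,0.01],[0,0,0]],[[-0.0005,0,0.02],[0,0,0]],[[-0.0005,0,0.03],[0,0,0]],[[-0.0005,0,0.04],[0,0,0]],[[-0.0005,0,0.05],[0,0,0]],[[-0.0005,0,0.06],[0,0,0]],[[-0.0005,0,0.07],[0,0,0]],[[-0.0005,0,0.08],[0,0,0]],[[-0.0005,0,0.088],[0,0,0]],[[-0.0005,0,0.092],[0,0,0]],[[-0.0005,0,0.092],[0,0,0]]]}}

```text
time_s: 9.7
position: [0.6207, -0.0651, 0.1987]
tcp_rot: [[0.97, 0.242, -0.0], [0.242, -0.97, 0.0], [-0.0, -0.0, -1.0]]
force: [0.2, -0.2, -2.1]
opening: 0.16
```

Request:
{"fn": "servo_tool", "kwargs": {"targets": [[[0,0,0.003],[0,0,0]],[[0,0,0.006],[0,0,0]],[[0,0,0.009],[0,0,0]],[[0,0,0.012],[0,0,0]],[[0,0,0.015],[0,0,0]],[[0,0,0.018],[0,0,0]],[[0,0,0.02],[0,0,0]],[[0,0,0.02],[0,0,0]]]}}

```text
time_s: 10.7
position: [0.6207, -0.0651, 0.1787]
tcp_rot: [[0.97, 0.242, -0.0], [0.242, -0.97, 0.0], [-0.0, -0.0, -1.0]]
force: [-0.7, 0.8, -2.6]
opening: 0.154
```

Request:
{"fn": "servo_tool", "kwargs": {"targets": [[[0,0,0.003],[0,0,0]],[[0,0,0.006],[0,0,0]],[[0,0,0.009],[0,0,0]],[[0,0,0.012],[0,0,0]],[[0,0,0.015],[0,0,0]],[[0,0,0.018],[0,0,0]],[[0,0,0.021],[0,0,0]],[[0,0,0.023],[0,0,0]],[[0,0,0.024],[0,0,0]],[[0,0,0.024],[0,0,0]]]}}

```text
time_s: 11.95
position: [0.6208, -0.0651, 0.1549]
tcp_rot: [[0.97, 0.242, -0.0], [0.242, -0.97, 0.0], [-0.0, -0.0, -1.0]]
force: [0.1, 0.4, -2.5]
opening: 0.155
```

Request:
{"fn": "servo_tool", "kwargs": {"targets": [[[0,0,0.001],[0,0,0]],[[0,0,0.002],[0,0,0]],[[0,0,0.003],[0,0,0]],[[0,0,0.004],[0,0,0]],[[0,0,0.004],[0,0,0]]]}}

```text
time_s: 12.58
position: [0.6207, -0.0651, 0.1508]
tcp_rot: [[0.97, 0.242, -0.0], [0.242, -0.97, 0.0], [-0.0, -0.0, -1.0]]
force: [-0.0, -0.3, -3.4]
opening: 0.156
```

Request:
{"fn": "servo_tool", "kwargs": {"targets": [[[0,0,0.0007],[0,0,0]],[[0,0,0.0014],[0,0,0]],[[0,0,0.002],[0,0,0]],[[0,0,0.002],[0,0,0]]]}}

```text
time_s: 13.08
position: [0.6208, -0.0651, 0.1489]
tcp_rot: [[0.97, 0.242, -0.0], [0.242, -0.97, 0.0], [-0.0, -0.0, -1.0]]
force: [0.6, -0.0, -2.8]
opening: 0.158
```

Request:
{"fn": "servo_tool", "kwargs": {"targets": [[[0,0,0.0007],[0,0,0]],[[0,0,0.0014],[0,0,0]],[[0,0,0.002],[0,0,0]],[[0,0,0.002],[0,0,0]]]}}

```text
time_s: 13.58
position: [0.6208, -0.0651, 0.1469]
tcp_rot: [[0.97, 0.242, -0.0], [0.242, -0.97, 0.0], [-0.0, -0.0, -1.0]]
force: [0.2, -0.2, -1.9]
opening: 0.154
```

Request:
{"fn": "servo_tool", "kwargs": {"targets": [[[0,0,0.0007],[0,0,0]],[[0,0,0.0014],[0,0,0]],[[0,0,0.002],[0,0,0]],[[0,0,0.002],[0,0,0]]]}}

```text
time_s: 14.08
position: [0.6208, -0.0651, 0.1449]
tcp_rot: [[0.97, 0.242, -0.0], [0.242, -0.97, 0.0], [-0.0, -0.0, -1.0]]
force: [0.2, 0.4, -2.8]
opening: 0.162
```

Request:
{"fn": "servo_tool", "kwargs": {"targets": [[[0,0,0.0005],[0,0,0]],[[0,0,0.001],[0,0,0]],[[0,0,0.0015],[0,0,0]],[[0,0,0.0015],[0,0,0]]]}}

```text
time_s: 14.58
position: [0.6208, -0.0651, 0.1434]
tcp_rot: [[0.97, 0.242, -0.0], [0.242, -0.97, 0.0], [-0.0, -0.0, -1.0]]
force: [-0.2, 0.5, -2.0]
opening: 0.156
```

Request:
{"fn": "servo_tool", "kwargs": {"targets": [[[0,0,0.0005],[0,0,0]],[[0,0,0.001],[0,0,0]],[[0,0,0.0015],[0,0,0]],[[0,0,0.0015],[0,0,0]]]}}

```text
time_s: 15.08
position: [0.6209, -0.0651, 0.142]
tcp_rot: [[0.97, 0.242, 0.0], [0.242, -0.97, -0.0], [0.0, 0.0, -1.0]]
force: [0.0, -0.1, -1.2]
opening: 0.155
```

Request:
{"fn": "servo_tool", "kwargs": {"targets": [[[0,0,0.0005],[0,0,0]],[[0,0,0.001],[0,0,0]],[[0,0,0.0015],[0,0,0]],[[0,0,0.0015],[0,0,0]]]}}

```text
time_s: 15.58
position: [0.6215, -0.0654, 0.1419]
tcp_rot: [[0.97, 0.242, 0.002], [0.242, -0.97, -0.001], [0.002, 0.001, -1.0]]
force: [-0.7, -0.8, 6.5]
opening: 0.152
```

Contact at TCP z 0.142 (+6.5 N). That matches the socket bottoming on the shaft floor, with an 8 mm cup floor in the stand. I'll relieve 1 mm and turn anticlockwise, which is negative about tool z.

Request:
{"fn": "servo_tool", "kwargs": {"targets": [[[0,0,-0.001],[0,0,-0.04]],[[0,0,-0.001],[0,0,-0.12]],[[0,0,-0.001],[0,0,-0.22]],[[0,0,-0.001],[0,0,-0.32]],[[0,0,-0.001],[0,0,-0.42]],[[0,0,-0.001],[0,0,-0.52]],[[0,0,-0.001],[0,0,-0.62]],[[0,0,-0.001],[0,0,-0.72]],[[0,0,-0.001],[0,0,-0.82]],[[0,0,-0.001],[0,0,-0.88]],[[0,0,-0.001],[0,0,-0.9]],[[0,0,-0.001],[0,0,-0.9]]]}}

```text
time_s: 17.08
position: [0.6212, -0.0649, 0.142]
tcp_rot: [[0.414, 0.91, 0.001], [0.91, -0.414, 0.0], [0.001, 0.001, -1.0]]
force: [-0.5, 1.0, 4.7]
opening: 0.154
```

Request:
{"fn": "servo_tool", "kwargs": {"targets": [[[0,0,0],[0,0,-0.04]],[[0,0,0],[0,0,-0.12]],[[0,0,0],[0,0,-0.22]],[[0,0,0],[0,0,-0.32]],[[0,0,0],[0,0,-0.42]],[[0,0,0],[0,0,-0.52]],[[0,0,0],[0,0,-0.62]],[[0,0,0],[0,0,-0.7]],[[0,0,0],[0,0,-0.78]],[[0,0,0],[0,0,-0.83]],[[0,0,0],[0,0,-0.84]],[[0,0,0],[0,0,-0.84]]]}}

```text
time_s: 18.58
position: [0.6209, -0.0651, 0.1419]
tcp_rot: [[-0.401, 0.916, 0.0], [0.916, 0.401, 0.0], [-0.0, 0.0, -1.0]]
force: [-0.6, 0.3, 4.6]
opening: 0.155
```

Run:
```python
from h import *; from rig import telemetry,eyes
import cv2
s=telemetry.read_state(); show(s); print(s["moment"])
c=eyes.capture("wrist"); a=c["pixels"]; b=eyes.capture("scene")["pixels"]
cv2.imwrite("pics/turned.png",np.hstack([a[:,100:500],cv2.resize(b[130:310,300:460],(373,420),interpolation=2)]))
```

```text
18.575 [ 0.6209 -0.0651  0.1419] yaw 23.65 F [-0.6  0.3  4.6] op 0.155 q [-16.2  34.1  85.4   0.   60.5 -39.9]
[ 0.14627488  0.34450361 -0.13301172]
```

View pics/turned.png

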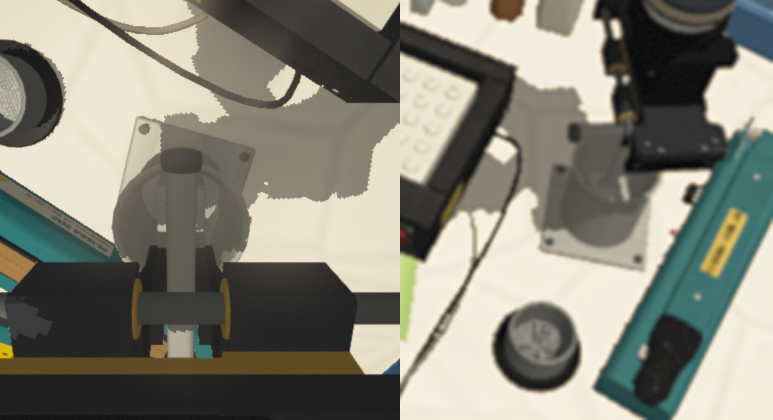

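The key turned 99.6° and is still seated at z 0.142. Next I'll release it, and rise straight up.

Request:
{"fn": "servo_tool", "kwargs": {"targets": [[[0,0,-0.0005],[0,0,0]],[[0,0,-0.0005],[0,0,0]],[[0,0,-0.0005],[0,0,0]],[[0,0,-0.0005],[0,0,0]]], "gripper": 0.05}}

```text
time_s: 19.18
position: [0.6208, -0.0651, 0.1417]
tcp_rot: [[-0.402, 0.916, -0.0], [0.916, 0.402, -0.0], [0.0, -0.0, -1.0]]
force: [-0.5, -0.3, 0.1]
opening: 0.517
```

Request:
{"fn": "servo_tool", "kwargs": {"targets": [[[0,0,-0.005],[0,0,0]],[[0,0,-0.015],[0,0,0]],[[0,0,-0.03],[0,0,0]],[[0,0,-0.05],[0,0,0]],[[0,0,-0.08],[0,0,0]],[[0,0,-0.11],[0,0,0]],[[0,0,-0.14],[0,0,0]],[[0,0,-0.15],[0,0,0]],[[0,0,-0.15],[0,0,0]]]}}

```text
time_s: 20.3
position: [0.621, -0.0651, 0.2928]
tcp_rot: [[-0.402, 0.916, 0.002], [0.916, 0.402, -0.001], [-0.001, 0.001, -1.0]]
force: [0.0, -0.1, 0.1]
opening: 0.574
```

Run:
```python
from h import *; from rig import telemetry,eyes
import cv2
s=telemetry.read_state(); show(s)
print(move(s,[.45,.1,.30],23.65))
```

```text
20.3 [ 0.621  -0.0651  0.2928] yaw 23.72 F [ 0.  -0.1  0.1] op 0.574 q [-16.2  25.3  75.6  -0.   79.  -39.9]
(array([ 0.22  , -0.0901, -0.0075]), array([0.0013, 0.0011, 0.0013]))
```

Now I'll move aside, so that the top and scene cameras can see the key.

Request:
{"fn": "servo_tool", "kwargs": {"targets": [[[0.01,-0.004,0],[0,0,0]],[[0.03,-0.012,0],[0,0,0]],[[0.06,-0.025,0],[0,0,0]],[[0.1,-0.04,0],[0,0,0]],[[0.14,-0.057,0],[0,0,0]],[[0.18,-0.074,-0.005],[0,0,0]],[[0.21,-0.086,-0.007],[0,0,0]],[[0.22,-0.09,-0.007],[0,0,0]],[[0.22,-0.09,-0.007],[0,0,0]]]}}

```text
time_s: 21.42
position: [0.4495, 0.1003, 0.2985]
tcp_rot: [[-0.403, 0.915, -0.001], [0.915, 0.403, -0.0], [-0.0, -0.001, -1.0]]
force: [0.2, -0.3, -0.6]
opening: 0.578
```

Run:
```python
from h import *; from rig import telemetry,eyes
import cv2
s=telemetry.read_state(); show(s)
a=eyes.capture("top")["pixels"]; b=eyes.capture("scene")["pixels"]
cv2.imwrite("pics/end.png",np.hstack([cv2.resize(a[120:280,340:460],(390,520),interpolation=2),cv2.resize(b[150:310,320:440],(390,520),interpolation=2)]))
```

```text
21.425 [0.4495 0.1003 0.2985] yaw 23.78 F [ 0.2 -0.3 -0.6] op 0.578 q [ -1.4  10.6  96.9  -0.   72.5 -25.1]
```

View pics/end.png

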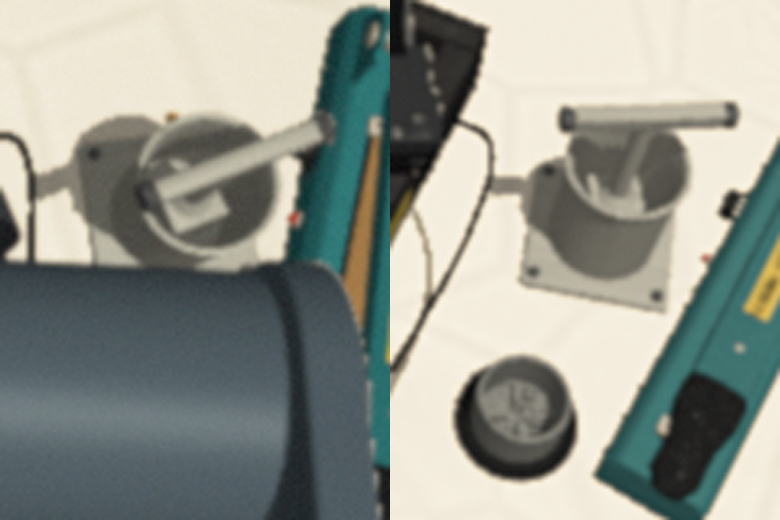

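Run:
```python
from h import *
print("scene",pt("scene",399.7,185,.176),"top",pt("top",340+236/3.25-.5,120+160/3.25-.5,.176))
from rig import order; print(order.hand_in())
```

```text
scene [ 0.6174169  -0.06662291  0.176     ] top [ 0.61962754 -0.06333727  0.176     ]
the job is handed in; nothing more can be done
None
```

I lifted the T-key from its stand and lowered it down the square-foot vessel's shaft until it met the floor. I then turned it 99.6° anticlockwise, released it and backed the arm away. I handed the job in at 21.4 s; the round-foot vessel was never approached.

- **Seating:** contact came at TCP z 0.142 m (+6.5 N), consistent with the socket sitting fully home. I worked that depth out from the grip height, assuming about an 8 mm cup floor in the stand, and did not see it directly.
- **Key standing upright:** after release, the two cameras put the bar's centre within about 4 mm of the vessel axis at the seated height, agreeing with each other to about 4 mm. Both pictures show it upright.
- **Stem angle:** the stem is hidden under the key, so I could not see it. With the socket's play of up to 17°, the turn should leave it at least about 80° round, past the 0.9 rad (52°) needed to count as open.

No check failed, and the largest force I read was about 6.5 N.

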